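Practice tamp at the coffee station

ROBOT

A 6-joint arm with a two-finger parallel gripper is mounted at the origin on the work surface. World frame = base frame: x ahead of the robot, y to its left, z up, the work surface at z = 0. Lengths are in m, angles in rad, forces in N, time in s.
With the tool pointing down it reaches from about 0.225 to 0.875 m from the base axis. Payload 3.4 kg.
Tool frame: the origin (TCP) lies on the centre line of the jaws, within the pads' length; the fingertips stand 22 mm ahead of it and the grasp point (between the pads) lies 3 mm ahead of it; z points along the fingers, y is the line along which they close (so a half turn about z gives the same grasp; the last joint's range is limited). The gripper opens to 85 mm and grips with 20 to 120 N. Pads are 22 mm wide; open, the fingers measure 114 mm over their backs; the gripper's body (76 mm by 85 mm) begins 54 mm behind the grasp point. The pads swing forward as they close: fully open they stand 13 mm farther back than shut.
Start: joints at [-1.309, 0.276, 1.505, -0, 1.361, -0.121], TCP at [0.215, -0.533, 0.253] pointing down, gripper open.
Joint ranges: [-2.89, 2.89], [-0.75, 2.08], [0.22, 2.7], [-1.18, 4.32], [0.11, 2.71], [-2.7, 2.7]. Speed limits (rad/s): [2.57, 2.57, 3.14, 3.14, 3.14, 3.14].

INTERFACE

Orientations are given as a unit quaternion [w, x, y, z].
In Python, from rig import manip gives the robot as it stands.
- The arm moves only by the shell command python3 steer.py 'ROWS' [OPENING] [FORCE]. ROWS is rows parted by semicolons, their numbers by spaces, 1 to 5 of them, each of 4 numbers: dx, dy, dz in m, then a turn about the tool's z in rad; each row shifts and turns the commanded pose from where the row before left it, along the tool's axes as they then stand; what a row does not reach is not made up. A row lasts 1/12 s, in which the tool goes at most 0.0417 m and 0.125 rad, less where a joint would pass 70% of its speed; a pose out of reach is approached as far as the arm can. OPENING is the finger opening in m, set as the command begins (- or left out keeps the last). The fingers move at their own pace and stop on an object; FORCE is the grip in N (left out, the last holds). Time passes only in rows, so rows that do not move let the fingers close. It prints the time, the measured TCP pose, the force, the opening and the grip force at its end.
- manip.get_state(): the state, without advancing time (a new reading comes with each control period).
- manip.get_image(name): name is "side" or "top"; returns a dict with "img" (384x512x3 uint8, red, green, blue), "camera_matrix" (3x3 intrinsics, pixels), "T" (4x4, takes a point from camera to world coordinates). Camera axes: x right, y down, z forward; pixel columns grow to the right and rows downward; lengths in m; the calibration is good to about 2 mm. A picture is of the moment at which its call begins. There is no depth.
- manip.sign_off(): hands the job in; it is judged then, once.
The state is a dict: "clock": time; "qpos": joint angles; "qd": joint speeds; "effort": joint torques, N m; "position": TCP position; "ee_rot": TCP orientation; "contact_force": force on the tool from outside, world axes, zero at the start; "moment": the same for the moment, N m; "width": finger opening in m; "gripper_force": force on a finger pad.
Only numpy, scipy, OpenCV 4.12 (cv2) and the standard library are available. Lean on these libraries where they do the work, as an engineer would, in place of code of your own. Each camera call takes 0.05 s, during which the arm holds its last target. There are 200 camera calls.

TASK

Do a practice tamp at the coffee station. Pull the knob of the basket cover up out of its lock, turn it to swing the cover clear as far as it goes, and push the knob back down fully home; then take the tamper from its rest, press the sprung plate in the basket squarely down until it bottoms out level, and hold it there for about a second. Put the tamper back upright in its rest, set down rather than dropped, and leave the cover open and the mug, tumbler and jar undisturbed.

Things in the scene. Friction and masses are not known exactly. Their poses are not given: they have to be found in the camera images.
- station: Tamping station, fixed. Wooden base 150 x 250 x 28 mm; origin under its centre, z up; -x faces the robot, within 0.35 rad. At local (0, -55 mm) a round steel portafilter basket, its black handle (27 mm thick, top at 58 mm) reaching out to local x = -173 mm. At local (0, +55 mm) the upright axis of the cover's knob, over a steel foot (84 mm across) with lock posts up to 60 mm above the table.
- basket_rim (a point): Centre of the basket's open rim, 60 mm above the table; bore 86 mm, wall 5 mm. Axes as the station's. The 110 mm from here to the knob axis lie along the station's +y.
- plate_top (a point): Centre of the top face of the sprung aluminium plate in the basket: disc 78 mm across, 6 mm thick, 5 mm below the rim when up; z is its normal. It can tip up to 0.12 rad any way on a weak gimbal if pressed off centre or askew. Hidden under the cover at the start.
- plate_travel (a joint): How far the plate is pressed down, m: 0 up, 0.020 bottomed out on its stop. The push needed grows from about 5 N at the start to about 13 N at the stop; released, it springs back up.
- cover_lift (a joint): Height of the cover and its knob above their seat, m: 0 fully home (locked), up to 0.016 pulled out. About 7 N lifts it; friction keeps it where it is left, and about 2 N pushes it down.
- cover_turn (a joint): Turn of cover and knob (one rigid piece) about the upright knob axis, rad: 0 over the basket, growing counter-clockwise seen from above to its stop at 1.3. A key 9 mm deep under the arm, between lock posts, locks it at 0 and again at 1.3: it turns only when lifted 11 mm or more, and goes fully home only within about 0.07 rad of 0 or of 1.3.
- knob_grip (a point): Grip point in the bar-shaped grey knob, on the cover's upright axis: 100 mm above the table when home. Bar 64 mm long (along this frame's y), 18 mm thick (along its x), 40 mm tall: from 28 mm below this point to 12 mm above it; below it is the cover's steel hub. -y points along the arm to the cover.
- cover_center (a point): Centre of the top of the cover disc, dark steel, 92 mm across, 6 mm thick, its underside 3 mm above the basket rim when home. It is joined to the knob by a flat arm and lies 110 mm from the knob axis, along the knob frame's -y.
- tamper: Coffee tamper, loose, standing on its flat face in the rest; origin at the centre of the flat underside, z up along the handle. Steel base 64 mm across and 18 mm high, narrowing to a 20 mm neck; dark wooden handle 34 mm across, straight from 58 to 98 mm above the underside, top at 105 mm. Mass 0.3 to 0.5 kg. Round: its yaw does not matter.
- rest_floor (a point): Centre of the recess floor of the tamper's rest, 8 mm above the table: a fixed cork disc 96 mm across with a raised lip (recess 80 mm across, 8 mm deep, lip top 16 mm above the table). The tamper starts here.
- mug: White mug, 82 mm across, 92 mm tall, loose, beyond the work. Bystander: leave alone. Origin under its centre.
- tumbler: Dark steel tumbler, 72 mm across, 170 mm tall, loose, to the left. Bystander: leave alone. Origin under its centre.
- jar: Glass jar with a metal lid, 84 mm across, 120 mm tall, loose, to the right. Bystander: leave alone. Origin under its centre.

How it is judged:
By the outcome, as a careful person would: the job done as asked, in the order asked, and still so for the second after the job is handed in, with the robot touching nothing.
It also fails if it takes over 64 s, if anything falls off the work surface, if the arm or the gripper's body presses on something with over 40 N, if the wrist force passes 120 N, or if a joint passes its speed limit or range.

## Working session

There is one attempt and no reset: what is moved stays moved. The work goes in short steps, Python scripts to look and compute and a shell command to move; the robot and the scene stay as the last step left them, time stands still between calls to the robot, and variables do not carry over. Pictures are saved under pics/ and viewed, at most 13 in all, crops included, and the job is handed in when it is done.

```bash
ls; mkdir -p pics
python3 - <<'E'
from rig import manip
import cv2,numpy as np
s=manip.get_state();print(s)
for n in("top","side"):
    d=manip.get_image(n);cv2.imwrite(f"pics/{n}0.png",d["img"][:,:,::-1]);print(n,d["camera_matrix"],d["T"])
    np.savez(f"pics/{n}0.npz",**d)
E
```

```text
pics
rig.py
steer.py
{'clock': 0.0, 'qpos': array([-1.30898510e+00,  2.76568943e-01,  1.50614996e+00, -1.77290768e-05,
        1.36070192e+00, -1.20985866e-01]), 'qd': array([-0.00112654, -0.00017425, -0.00065026, -0.00130974, -0.00073266,
       -0.00069342]), 'effort': array([ 3.18801474e-03, -4.16764784e+01, -2.45806539e+01,  2.99728645e-04,
        1.12171308e-02, -1.02820212e-05]), 'position': array([ 0.21463835, -0.53289707,  0.25244783]), 'ee_rot': array([-9.11206904e-04,  9.81738383e-01,  1.90233833e-01, -7.29562242e-05]), 'contact_force': array([-0.09312806, -0.76851084,  0.14817303]), 'moment': array([-0.00878381, -0.02925669, -0.02496378]), 'gripper_force': 0.0, 'width': 0.08535647132014734}
top [[384.07022073   0.         265.77831465]
 [  0.         384.07022073 184.49339139]
 [  0.           0.           1.        ]] [[-0.00472654 -0.9881982   0.15310776  0.41353109]
 [-0.99998504  0.00509221  0.00199629  0.00554043]
 [-0.00275239 -0.15309603 -0.98820748  1.49477948]
 [ 0.          0.          0.          1.        ]]
side [[497.76444143   0.         249.9553729 ]
 [  0.         497.76444143 192.09443947]
 [  0.           0.           1.        ]] [[-0.90686842 -0.28195119  0.31319832  0.07062772]
 [-0.42113579  0.63334473 -0.64924502  1.12201113]
 [-0.0153071  -0.72067883 -0.69310008  1.31130265]
 [ 0.          0.          0.          1.        ]]
```

View pics/top0.png

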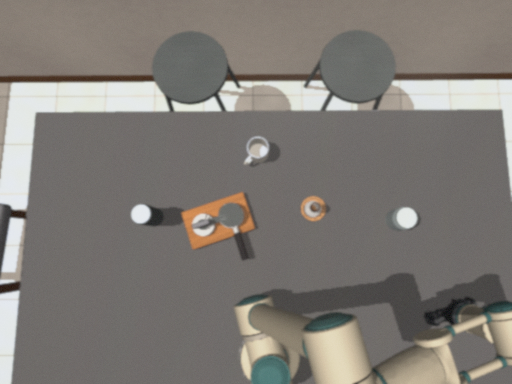

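View pics/side0.png

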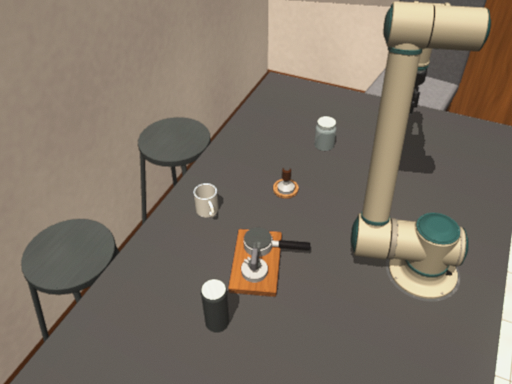

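Top view: knob at about (203,223), cover disc (232,215), handle end (243,255), tamper and rest (314,208), tumbler (142,214), mug (257,150), jar (405,217). The side view shows the same layout: knob (256,258), cover (258,240), tamper (286,180).

```bash
cat > h.py <<'E'
import cv2,numpy as np
from scipy.spatial.transform import Rotation as R
def ray(d,u,z):
    u=np.atleast_2d(u).astype(float);K=d["camera_matrix"];T=d["T"]
    r=np.c_[(u[:,0]-K[0,2])/K[0,0],(u[:,1]-K[1,2])/K[1,1],np.ones(len(u))]@T[:3,:3].T
    return T[:3,3]+r*((z-T[2,3])/r[:,2])[:,None]
def proj(d,p):
    T=d["T"];c=(np.atleast_2d(p)-T[:3,3])@T[:3,:3];q=c@d["camera_matrix"].T
    return q[:,:2]/q[:,2:]
def tri(d1,u1,d2,u2):
    P=[d["camera_matrix"]@np.linalg.inv(d["T"])[:3] for d in(d1,d2)]
    X=cv2.triangulatePoints(P[0],P[1],np.float64(u1).reshape(2,1),np.float64(u2).reshape(2,1));return (X[:3]/X[3]).ravel()
def deltas(pos,quat,target):
    "world target -> tool-axes shift"
    w,x,y,z=quat;return R.from_quat([x,y,z,w]).as_matrix().T@(np.array(target)-pos)
E
python3 - <<'E'
from h import *
for n,box in(("top",(170,180,340,270)),("side",(220,150,320,310))):
    d=dict(np.load(f"pics/{n}0.npz"));im=d["img"];hsv=cv2.cvtColor(im,cv2.COLOR_RGB2HSV)
    m=((hsv[...,0]<16)&(hsv[...,1]>130)&(hsv[...,2]>90)).astype(np.uint8)
    x0,y0,x1,y1=box;mm=np.zeros_like(m);mm[y0:y1,x0:x1]=m[y0:y1,x0:x1]
    for c in cv2.findContours(mm,cv2.RETR_EXTERNAL,cv2.CHAIN_APPROX_NONE)[0]:
        if cv2.contourArea(c)<60:continue
        p=c[:,0]
        w28=(ray(d,p,.028)[:,:2]*1000).astype(np.float32);r=cv2.minAreaRect(w28)
        w16=(ray(d,p,.016)[:,:2]*1000).astype(np.float32)
        print(n,"area",cv2.contourArea(c),"rect@28",r,"circ@16",cv2.minEnclosingCircle(w16),"ell",cv2.fitEllipse(w16))
    s=5 if n=="side" else 4
    x0,y0,x1,y1=(180,185,330,265) if n=="top" else (215,160,320,300)
    s=5 if n=="top" else 4
    cv2.imwrite(f"pics/c{n}.png",cv2.resize(im[y0:y1,x0:x1,::-1],None,fx=s,fy=s,interpolation=cv2.INTER_CUBIC))
E
```

```text
top area 1106.5 rect@28 ((504.0611572265625, 193.1687774658203), (146.38473510742188, 247.3288116455078), 18.349729537963867) circ@16 ((505.6474914550781, 195.16043090820312), 140.44448852539062) ell ((505.60284423828125, 193.57229614257812), (156.778564453125, 275.26727294921875), 17.985620498657227)
side area 71.0 rect@28 ((481.3883056640625, 77.84698486328125), (37.75166320800781, 40.1373405456543), 22.336965560913086) circ@16 ((488.2868347167969, 69.4765396118164), 25.383136749267578) ell ((484.4336853027344, 65.91578674316406), (34.3899040222168, 46.35478210449219), 67.22596740722656)
side area 1428.5 rect@28 ((498.4587097167969, 201.67681884765625), (150.24179077148438, 263.2557373046875), 18.352014541625977) circ@16 ((502.4544372558594, 192.7587890625), 148.9156036376953) ell ((502.70269775390625, 205.77944946289062), (155.2486572265625, 287.02447509765625), 24.84121322631836)
side area 106.5 rect@28 ((538.61865234375, -155.1336669921875), (93.6107177734375, 98.15202331542969), 23.948314666748047) circ@16 ((543.5878295898438, -166.31878662109375), 52.08997344970703) ell ((544.1292114257812, -168.42037963867188), (86.17546844482422, 98.92023468017578), 17.622900009155273)
```

View pics/ctop.png

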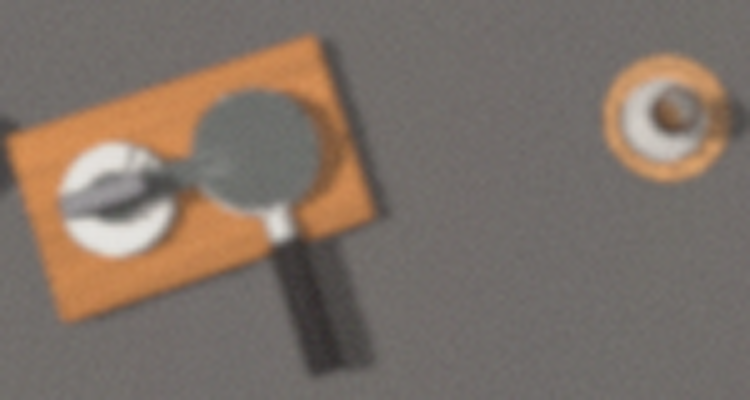

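View pics/cside.png

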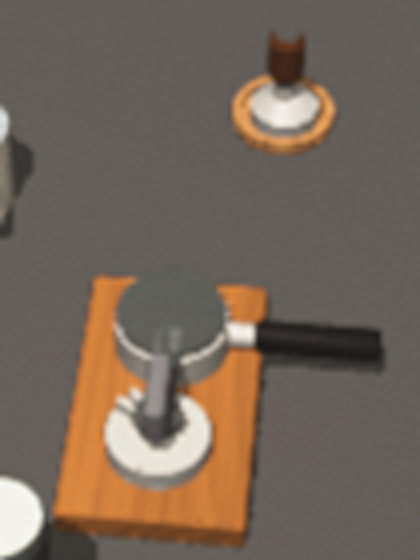

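The crops show the yaw (handle leaning to −y), the cover disc, the knob bar and the rest ring. I'll cross-check the key points in both views.

Run:
```python
from h import *
t=dict(np.load("pics/top0.npz"));s=dict(np.load("pics/side0.npz"))
ct=lambda u,v:np.array([(u+.5)/5-.5+180,(v+.5)/5-.5+185])
cs=lambda u,v:np.array([(u+.5)/4-.5+215,(v+.5)/4-.5+160])
f=lambda a:np.round(np.ravel(a)*1000,1)
q=np.array([ray(s,cs(*p),.028)[0] for p in[(97,277),(268,290),(246,528),(57,517)]]);print("side top-face centre",f(q.mean(0)),"yaw",np.arctan2(*(q[1]-q[2]+q[0]-q[3])[:2])) 
print("corners",f(q))
q=np.array([ray(t,ct(*p),.028)[0] for p in[(318,37),(378,214),(68,322),(9,138)]]);print("top corners centre",f(q.mean(0)))
print("cover top/side",f(ray(t,ct(257,151),.069)),f(ray(s,cs(171,311),.069)))
print("rest lip top/side",f(ray(t,ct(667,118),.016)),f(ray(s,cs(284,111),.016)))
# orange ring ellipse fits
for n,d,b in(("top",t,(295,190,335,230)),("side",s,(265,170,305,200))):
    hsv=cv2.cvtColor(d["img"],cv2.COLOR_RGB2HSV);m=((hsv[...,0]<20)&(hsv[...,1]>90)&(hsv[...,2]>90)).astype(np.uint8)
    mm=np.zeros_like(m);mm[b[1]:b[3],b[0]:b[2]]=m[b[1]:b[3],b[0]:b[2]]
    p=cv2.convexHull(np.argwhere(mm)[:,::-1].astype(np.int32))[:,0]
    w=(ray(d,p,.014)[:,:2]*1000).astype(np.float32);print(n,cv2.minEnclosingCircle(w),cv2.fitEllipse(w))
print("tamper handle top tri",f(tri(t,ct(679,104),s,cs(287,40))))
c=np.array([.504,.1935,0]);y=.32
def L(x,yy,z):return c+[x*np.cos(y)-yy*np.sin(y),x*np.sin(y)+yy*np.cos(y),z]
for nm,p in(("knobtop",L(0,.055,.112)),("bar+",L(0,.087,.112)),("bar-",L(0,.023,.112)),("basket",L(0,-.055,.069)),("handle end",L(-.173,-.055,.045))):
    a=proj(t,p)[0];b=proj(s,p)[0];print(nm,f(p),((a+.5-[180,185])*5-.5).round(),((b+.5-[215,160])*4-.5).round())
```

```text
side top-face centre [498.8 195.9  28. ] yaw 2.8183020771771234
corners [608.3 101.8  28.  467.9  55.3  28.  390.9 287.8  28.  528.1 338.6  28. ]
top corners centre [504.9 190.   28. ]
cover top/side [521.3 138.1  69. ] [519.2 143.2  69. ]
rest lip top/side [ 549.2 -173.2   16. ] [ 543.4 -169.6   16. ]
top ((549.9005737304688, -172.8314971923828), 48.38811492919922) ((549.659423828125, -172.9515380859375), (94.74109649658203, 96.5962142944336), 16.236268997192383)
side ((552.2103271484375, -191.1401824951172), 79.46861267089844) ((551.827392578125, -188.756103515625), (101.06310272216797, 163.48446655273438), 20.31072425842285)
tamper handle top tri [ 547.6 -173.   101.6]
knobtop [486.7 245.7 112. ] [101. 195.] [154. 380.]
bar+ [476.6 276.1 112. ] [ 58. 210.] [150. 413.]
bar- [496.8 215.3 112. ] [144. 181.] [159. 348.]
basket [521.3 141.3  69. ] [253. 151.] [170. 309.]
handle end [357.1  86.9  45. ] [327. 375.] [379. 344.]
```

```bash
cat > to.py <<'E'
import sys
from h import *
from rig import manip
s=manip.get_state();x,y,z,w=float(sys.argv[1]),float(sys.argv[2]),float(sys.argv[3]),None
q=s["ee_rot"];M=R.from_quat([q[1],q[2],q[3],q[0]]).as_matrix()
yaw=np.arctan2(M[1,1],M[0,1]);print("t",round(s["clock"],2),"pos",s["position"].round(4),"yaw_y",yaw.round(4),"tilt",M[:2,2].round(4),"q",s["qpos"].round(2),"F",s["contact_force"].round(1),"w",s["width"].round(4))
print("tool delta",(M.T@(np.array([x,y,z])-s["position"])).round(4))
if len(sys.argv)>4:
    a=float(sys.argv[4]);print("turn about tool z",round(-((a-yaw+np.pi/2)%np.pi-np.pi/2),4))
E
R1='0.0271 -0.031 0 0;0.0271 -0.031 0 0;0.0271 -0.031 0 0;0.0271 -0.031 0 0;0.0271 -0.031 0 0'
python3 steer.py '0.0271 -0.031 0 0;0.0271 -0.031 0 0;0.0271 -0.031 0 0;0.0271 -0.031 0 0;0.0271 -0.031 0 0' 0.085
python3 steer.py '0.0271 -0.031 0 0;0.0271 -0.031 0 0;0.0271 -0.031 0 0;0.0271 -0.031 0 0;0.0271 -0.031 0 0'
python3 steer.py '0.0271 -0.031 0 0;0.0271 -0.031 0 0;0.0271 -0.031 0 0;0.0271 -0.031 0 0;0.0271 -0.031 0 0'
python3 steer.py '0.0271 -0.031 0 0;0.0271 -0.031 0 0;0.0271 -0.031 0 0;0.0271 -0.031 0 0;0.0271 -0.031 0 0'
python3 steer.py '0 0 0 -0.12;0 0 0 -0.12;0 0 0 -0.12;0 0 0 -0.12;0 0 0 -0.12'
python3 steer.py '0 0 0 -0.12;0 0 0 -0.12;0 0 0 -0.12;0 0 0 -0.12;0 0 0 -0.12'
python3 steer.py '0 0 0 -0.1;0 0 0 -0.1;0 0 0 -0.1;0 0 0 0;0 0 0 0'
python3 to.py 0.486 0.245 0.123 0.320
```

```text
clock: 0.52
position: [0.2826, -0.337, 0.2528]
ee_rot: [-0.0, 0.982, 0.19, -0.0]
contact_force: [1.5, -0.0, -0.0]
width: 0.0851
gripper_force: 0.0
clock: 0.93
position: [0.3502, -0.1426, 0.2532]
ee_rot: [0.0, 0.982, 0.19, 0.0]
contact_force: [0.4, 0.4, 0.2]
width: 0.0849
gripper_force: 0.0
clock: 1.35
position: [0.418, 0.0519, 0.2532]
ee_rot: [0.0, 0.982, 0.19, 0.0]
contact_force: [0.4, -1.4, 0.5]
width: 0.0852
gripper_force: 0.0
clock: 1.77
position: [0.4858, 0.2463, 0.2529]
ee_rot: [0.0, 0.982, 0.191, -0.0]
contact_force: [0.9, -0.4, 0.3]
width: 0.0852
gripper_force: 0.0
clock: 2.18
position: [0.4856, 0.2443, 0.2526]
ee_rot: [-0.0, 0.88, 0.475, -0.001]
contact_force: [0.4, -0.3, 0.6]
width: 0.0852
gripper_force: 0.0
clock: 2.6
position: [0.4856, 0.2441, 0.2528]
ee_rot: [-0.0, 0.701, 0.713, -0.001]
contact_force: [0.0, -1.1, 0.2]
width: 0.085
gripper_force: 0.0
clock: 3.02
position: [0.4857, 0.2441, 0.2529]
ee_rot: [-0.0, 0.59, 0.808, -0.0]
contact_force: [0.4, -0.3, -0.2]
width: 0.0847
gripper_force: 0.0Traceback (most recent call last):
  File "to.py", line 6, in <module>
    yaw=np.arctan2(M[1,1],M[0,1]);print("t",round(s["clock"],2),"pos",s["position"].round(4),"yaw_y",yaw.round(4),"tilt",M[:2,2].round(4),"q",s["qpos"].round(2),"F",s["contact_force"].round(1),"w",s["width"].round(4))
                                                                                                                                                                                                     ^^^^^^^^^^^^^^^^
AttributeError: 'float' object has no attribute 'round'
```

```bash
sed -i 's/s\["width"\].round(4)/round(float(s["width"]),4)/' to.py
python3 steer.py '0 0 0.03 -0.01;0 0 0.03 0;0 0 0.03 0;0 0 0.03 0;0 0 0 0' 0.05
python3 steer.py '0 0 0.015 0;0 0 0.012 0;0 0 0 0;0 0 0 0'
python3 to.py 0.486 0.245 0.103 0.320
python3 - <<'E'
from rig import manip
import cv2,numpy as np
a=manip.get_image("top");b=manip.get_image("side")
f=lambda d,x0,y0,x1,y1:cv2.resize(d["img"][y0:y1,x0:x1,::-1],(390,390),interpolation=cv2.INTER_CUBIC)
cv2.imwrite("pics/k1.png",np.hstack([f(a,165,180,255,270),f(b,205,195,305,295)]))
E
```

```text
clock: 3.43
position: [0.4818, 0.2426, 0.1279]
ee_rot: [-0.003, 0.585, 0.811, -0.005]
contact_force: [-0.9, -0.3, 0.6]
width: 0.05
gripper_force: 0.0
clock: 3.77
position: [0.4863, 0.2443, 0.1071]
ee_rot: [0.0, 0.585, 0.811, 0.0]
contact_force: [-0.3, -0.2, 0.1]
width: 0.0499
gripper_force: 0.0
t 3.77 pos [0.4863 0.2443 0.1071] yaw_y 0.321 tilt [ 0.0003 -0.    ] q [ 0.34  0.35  1.79 -0.    1.    0.02] F [-0.3 -0.2  0.1] w 0.0499
tool delta [ 0.0008 -0.0001  0.0041]
turn about tool z 0.001
```

View pics/k1.png

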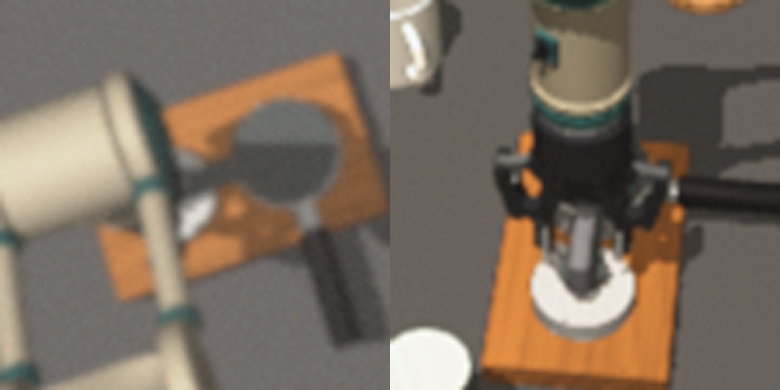

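In the side crop (right half) the fingers straddle the bar: fingers at about 545 and 620, bar at 580. Closing now.

```bash
python3 steer.py '0 0 0.004 0;0 0 0 0;0 0 0 0;0 0 0 0;0 0 0 0' 0.0 50
python3 steer.py '0 0 0 0;0 0 0 0;0 0 0 0' 
python3 to.py 0.486 0.245 0.103 0.320
```

```text
clock: 4.28
position: [0.487, 0.2445, 0.1029]
ee_rot: [0.001, 0.585, 0.811, 0.001]
contact_force: [2.3, -0.2, 1.9]
width: 0.0167
gripper_force: 51.2
clock: 4.53
position: [0.487, 0.2444, 0.1029]
ee_rot: [0.001, 0.585, 0.811, 0.001]
contact_force: [2.2, 0.4, 4.2]
width: 0.0171
gripper_force: 51.5
t 4.53 pos [0.487  0.2444 0.1029] yaw_y 0.3219 tilt [0.0024 0.0007] q [ 0.34  0.36  1.79 -0.    0.99  0.02] F [2.2 0.4 4.2] w 0.0171
tool delta [ 0.0008 -0.0007 -0.0001]
turn about tool z 0.0019
```

```bash
python3 steer.py '0 0 -0.004 0;0 0 -0.004 0;0 0 -0.004 0;0 0 -0.003 0;0 0 0 0' - 60
python3 to.py 0.486 0.245 0.103 0.320
```

```text
clock: 4.95
position: [0.4869, 0.2444, 0.1169]
ee_rot: [0.001, 0.585, 0.811, 0.001]
contact_force: [4.4, 2.1, -1.1]
width: 0.0171
gripper_force: 59.5
t 4.95 pos [0.4869 0.2444 0.1169] yaw_y 0.3219 tilt [0.0017 0.0005] q [ 0.34  0.34  1.77 -0.    1.02  0.02] F [ 4.4  2.1 -1.1] w 0.0171
tool delta [ 0.0008 -0.0007  0.0139]
turn about tool z 0.0019
```

```bash
python3 steer.py '0 0 0 -0.05;0 0 0 -0.05;0 0 0 0'
python3 to.py 0.486 0.245 0.117 0.320
python3 - <<'E'
from rig import manip
print(manip.get_state()["moment"])
E
```

```text
clock: 5.2
position: [0.4872, 0.2445, 0.1169]
ee_rot: [0.001, 0.543, 0.84, 0.001]
contact_force: [5.0, 1.8, -2.8]
width: 0.0172
gripper_force: 59.5
t 5.2 pos [0.4872 0.2445 0.1169] yaw_y 0.4235 tilt [0.0024 0.0008] q [ 0.34  0.34  1.77 -0.    1.02 -0.09] F [ 5.   1.8 -2.8] w 0.0172
tool delta [ 0.0009 -0.001  -0.0001]
turn about tool z 0.1035
[ 0.28609318 -0.81246811  0.02140023]
```

```bash
python3 steer.py '0 0 0 -0.1;0 0 0 -0.1;0 0 0 -0.1;0 0 0 -0.1;0 0 0 -0.1'
python3 steer.py '0 0 0 -0.1;0 0 0 -0.1;0 0 0 -0.1;0 0 0 -0.1;0 0 0 -0.1'
python3 steer.py '0 0 0 -0.1;0 0 0 -0.08;0 0 0 -0.04;0 0 0 0'
python3 to.py 0.486 0.245 0.117 1.62
python3 - <<'E'
from rig import manip
import cv2,numpy as np
print(manip.get_state()["moment"])
a=manip.get_image("top");b=manip.get_image("side")
f=lambda d,x0,y0,x1,y1:cv2.resize(d["img"][y0:y1,x0:x1,::-1],(390,390),interpolation=cv2.INTER_CUBIC)
cv2.imwrite("pics/k2.png",np.hstack([f(a,165,180,255,270),f(b,205,195,305,295)]))
E
```

```text
clock: 5.62
position: [0.4886, 0.2455, 0.1169]
ee_rot: [0.002, 0.317, 0.948, 0.002]
contact_force: [7.2, 5.1, -5.4]
width: 0.0175
gripper_force: 59.1
clock: 6.03
position: [0.4894, 0.247, 0.1171]
ee_rot: [0.003, 0.073, 0.997, 0.003]
contact_force: [7.9, 8.4, -7.0]
width: 0.0173
gripper_force: 59.0
clock: 6.37
position: [0.4894, 0.2477, 0.1172]
ee_rot: [0.004, -0.035, 0.999, 0.004]
contact_force: [8.1, 9.7, -7.6]
width: 0.0171
gripper_force: 59.0
t 6.37 pos [0.4894 0.2477 0.1172] yaw_y 1.6404 tilt [0.0072 0.0075] q [ 0.34  0.34  1.77  0.01  1.02 -1.3 ] F [ 8.1  9.7 -7.6] w 0.0171
tool delta [ 0.0036 -0.0024  0.0002]
turn about tool z 0.0204
[ 1.52823294 -1.42160997 -0.42053463]
```

View pics/k2.png

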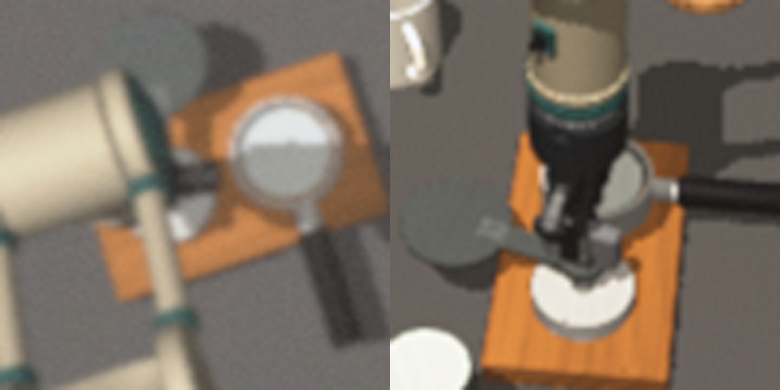

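Cover is swung clear (top crop centre about (155,65)), the plate is visible and the turn has reached its stop. I'll relieve the side load and push down.

```bash
python3 steer.py '-0.003 0.003 0 0;0 0 0 0;0 0 0 0.01;0 0 0 0'
python3 steer.py '0 0 0.004 0;0 0 0.004 0;0 0 0.004 0;0 0 0.002 0;0 0 0 0'
python3 to.py 0.486 0.245 0.103 1.62
python3 steer.py '0 0 0.002 0;0 0 0.002 0;0 0 0 0'
python3 to.py 0.486 0.245 0.103 1.62
```

```text
clock: 6.8
position: [0.4897, 0.2481, 0.1171]
ee_rot: [0.001, -0.03, 1.0, 0.001]
contact_force: [4.3, 3.6, -3.4]
width: 0.0174
gripper_force: 59.7
clock: 7.22
position: [0.4897, 0.248, 0.1031]
ee_rot: [0.001, -0.03, 1.0, 0.001]
contact_force: [4.7, 4.0, -2.4]
width: 0.0175
gripper_force: 59.8
t 7.22 pos [0.4897 0.248  0.1031] yaw_y 1.6313 tilt [0.0022 0.0016] q [ 0.34  0.36  1.78  0.    0.99 -1.29] F [ 4.7  4.  -2.4] w 0.0175
tool delta [ 0.0039 -0.0028  0.    ]
turn about tool z 0.0113
clock: 7.47
position: [0.4898, 0.2481, 0.1027]
ee_rot: [0.002, -0.03, 1.0, 0.001]
contact_force: [-0.4, 1.7, 21.1]
width: 0.0171
gripper_force: 63.2
t 7.47 pos [0.4898 0.2481 0.1027] yaw_y 1.6316 tilt [0.0037 0.0019] q [ 0.34  0.36  1.79  0.    0.99 -1.29] F [-0.4  1.7 21.1] w 0.0171
tool delta [ 0.004  -0.0028 -0.0003]
turn about tool z 0.0116
```

```bash
python3 steer.py '0 0 -0.0015 0;0 0 0 0;0 0 0 0;0 0 0 0;0 0 0 0' 0.05
python3 steer.py '0 0 -0.02 0;0 0 -0.03 0;0 0 -0.03 0.1;0 0 -0.03 0.12;0 0 -0.03 0.12'
python3 steer.py '0 0 0 0.12;0 0 0 0.12;0 0 0 0.12;0 0 0 0.12;0 0 0 0.12'
python3 steer.py '0 0 0 0.12;0 0 0 0.12;0 0 0 0.12;0 0 0 0;0 0 0 0' 0.085
python3 to.py 0.547 -0.172 0.24 0.32
```

```text
clock: 7.88
position: [0.4877, 0.2469, 0.0999]
ee_rot: [-0.001, -0.031, 1.0, -0.001]
contact_force: [0.7, 0.2, 0.6]
width: 0.05
gripper_force: 0.0
clock: 8.3
position: [0.4881, 0.247, 0.2414]
ee_rot: [-0.001, 0.142, 0.99, -0.001]
contact_force: [-0.9, 0.7, 0.3]
width: 0.0502
gripper_force: 0.0
clock: 8.72
position: [0.4882, 0.2471, 0.2401]
ee_rot: [-0.001, 0.428, 0.904, -0.001]
contact_force: [-0.6, 0.1, -0.8]
width: 0.0499
gripper_force: 0.0
clock: 9.13
position: [0.4884, 0.2472, 0.2402]
ee_rot: [-0.0, 0.579, 0.815, -0.001]
contact_force: [-0.7, 0.2, -0.3]
width: 0.0851
gripper_force: 0.0
t 9.13 pos [0.4884 0.2472 0.2402] yaw_y 0.335 tilt [-0.0014 -0.0007] q [ 0.34  0.24  1.58 -0.    1.32  0.01] F [-0.7  0.2 -0.3] w 0.0851
tool delta [-4.151e-01 -8.250e-02  4.000e-04]
turn about tool z 0.015
```

```bash
python3 steer.py '-0.0377 -0.0075 0 0.015;-0.0377 -0.0075 0 0;-0.0377 -0.0075 0 0;-0.0377 -0.0075 0 0;-0.0377 -0.0075 0 0'
python3 steer.py '-0.0377 -0.0075 0 0;-0.0377 -0.0075 0 0;-0.0377 -0.0075 0 0;-0.0377 -0.0075 0 0;-0.0377 -0.0075 0 0'
python3 steer.py '-0.038 -0.0075 0 0;0 0 0 0;0 0 0 0'
python3 to.py 0.547 -0.172 0.093 0.32
python3 - <<'E'
from rig import manip
import cv2,numpy as np
a=manip.get_image("top");b=manip.get_image("side")
np.savez("pics/top1.npz",**a);np.savez("pics/side1.npz",**b)
f=lambda d,x0,y0,x1,y1:cv2.resize(d["img"][y0:y1,x0:x1,::-1],(390,390),interpolation=cv2.INTER_CUBIC)
cv2.imwrite("pics/k3.png",np.hstack([f(a,180,180,258,258),f(b,215,215,293,293)]))
E
```

```text
clock: 9.55
position: [0.5121, 0.0551, 0.2406]
ee_rot: [-0.0, 0.585, 0.811, -0.0]
contact_force: [0.4, 0.5, -0.3]
width: 0.0849
gripper_force: 0.0
clock: 9.97
position: [0.5352, -0.136, 0.2406]
ee_rot: [-0.0, 0.585, 0.811, -0.0]
contact_force: [0.9, 0.4, -0.4]
width: 0.0848
gripper_force: 0.0
clock: 10.22
position: [0.5401, -0.1745, 0.2401]
ee_rot: [-0.001, 0.587, 0.809, -0.0]
contact_force: [0.1, -0.1, -0.0]
width: 0.0851
gripper_force: 0.0
t 10.22 pos [ 0.5401 -0.1745  0.2401] yaw_y 0.3156 tilt [-0.0011  0.0006] q [-0.44  0.27  1.54  0.    1.33 -0.75] F [ 0.1 -0.1 -0. ] w 0.0851
tool delta [1.000e-04 7.500e-03 1.471e-01]
turn about tool z -0.0044
```

View pics/k3.png

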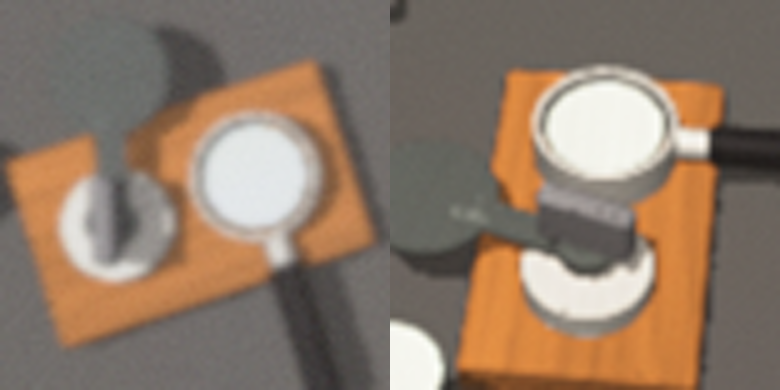

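Cover open and knob seated; the rim is centred at about (255,176) in the top crop and about (606,129) in the side crop.

Run:
```python
from h import *
t=dict(np.load("pics/top1.npz"));s=dict(np.load("pics/side1.npz"))
c=lambda u,v,x0,y0:np.array([(u+.5)/5-.5+x0,(v+.5)/5-.5+y0])
print("top",ray(t,c(255,176,180,180),.06),"side",ray(s,c(216,129,215,215),.06),"tri",tri(t,c(255,176,180,180),s,c(216,129,215,215)))
print("plate top",ray(t,c(252,176,180,180),.055))
for d,k,o in((t,"top",(180,180)),(s,"side",(215,215))):
    print(k,"pred .5206,.1436:",(proj(d,[.5206,.1436,.06])[0]+.5-o)*5-.5)
# ruler: what world the rest maps to per camera; and average with tamper
```

```text
top [[0.5219433  0.14039076 0.06      ]] side [[0.51579118 0.14753451 0.06      ]] tri [0.52047007 0.14054321 0.05061972]
plate top [[0.5223322  0.14311041 0.055     ]]
top pred .5206,.1436: [250.68803869 177.81993551]
side pred .5206,.1436: [211.80813805 122.57619447]
```

```bash
python3 steer.py '0.001 0.0086 0 -0.004;0 0 0.03 0;0 0 0.03 0;0 0 0.03 0;0 0 0.03 0'
python3 steer.py '0 0 0.015 0;0 0 0.012 0;0 0 0 0;0 0 0 0'
python3 to.py 0.548 -0.171 0.093 0.32
python3 - <<'E'
from rig import manip
import cv2,numpy as np
a=manip.get_image("top");b=manip.get_image("side")
f=lambda d,x0,y0,x1,y1:cv2.resize(d["img"][y0:y1,x0:x1,::-1],(390,390),interpolation=cv2.INTER_CUBIC)
cv2.imwrite("pics/k4.png",np.hstack([f(a,285,170,345,230),f(b,255,140,315,200)]))
E
```

```text
clock: 10.73
position: [0.5489, -0.1668, 0.1202]
ee_rot: [0.001, 0.584, 0.812, 0.0]
contact_force: [1.0, -0.9, 0.2]
width: 0.0849
gripper_force: 0.0
clock: 11.07
position: [0.5484, -0.1673, 0.0936]
ee_rot: [-0.001, 0.584, 0.812, 0.0]
contact_force: [0.1, 0.8, 0.1]
width: 0.0849
gripper_force: 0.0
t 11.07 pos [ 0.5484 -0.1673  0.0936] yaw_y 0.3236 tilt [-0.0009  0.0006] q [-0.42  0.41  1.74  0.    1.   -0.74] F [0.1 0.8 0.1] w 0.0849
tool delta [-0.0034 -0.0015  0.0006]
turn about tool z 0.0036
```

View pics/k4.png

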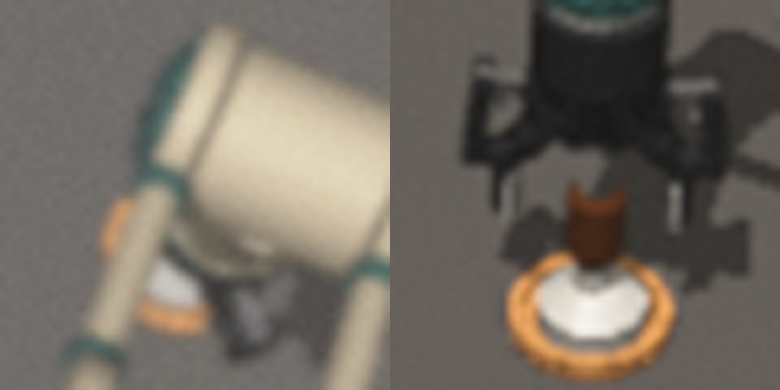

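Side crop: the handle (x about 597) lies between the fingers (505, 680), tamper standing in the rest. I'll centre and grip.

```bash
python3 steer.py '-0.0035 -0.0015 0 0;0 0 0 0;0 0 0 0;0 0 0 0;0 0 0 0' 0.0 60
python3 steer.py '0 0 0 0;0 0 0 0;0 0 0 0'
python3 to.py 0.548 -0.171 0.093 0.32
```

```text
clock: 11.58
position: [0.5482, -0.1731, 0.0946]
ee_rot: [0.001, 0.585, 0.811, 0.0]
contact_force: [0.0, -0.2, 4.4]
width: 0.0325
gripper_force: 59.9
clock: 11.83
position: [0.5482, -0.1731, 0.0946]
ee_rot: [0.001, 0.585, 0.811, 0.0]
contact_force: [-0.7, -0.4, 5.0]
width: 0.0322
gripper_force: 60.1
t 11.83 pos [ 0.5482 -0.1731  0.0946] yaw_y 0.3209 tilt [ 0.0011 -0.0008] q [-0.43  0.41  1.74 -0.    1.   -0.75] F [-0.7 -0.4  5. ] w 0.0322
tool delta [0.0021 0.0005 0.0016]
turn about tool z 0.0009
```

```bash
python3 steer.py '0 0 -0.01 0;0 0 -0.02 0;0 0 -0.025 0;0 0 -0.025 0;0 0 -0.02 0'
python3 steer.py '0 0 0 0'
python3 to.py 0.520 0.1435 0.195 0.32
```

```text
clock: 12.25
position: [0.5475, -0.1726, 0.195]
ee_rot: [-0.0, 0.585, 0.811, -0.0]
contact_force: [0.3, 0.2, -3.7]
width: 0.0322
gripper_force: 60.4
clock: 12.33
position: [0.5499, -0.1736, 0.1978]
ee_rot: [0.004, 0.585, 0.811, 0.001]
contact_force: [0.7, -0.8, -4.7]
width: 0.0322
gripper_force: 60.4
t 12.33 pos [ 0.5499 -0.1736  0.1978] yaw_y 0.321 tilt [ 0.0071 -0.0032] q [-0.43  0.31  1.6   0.    1.23 -0.75] F [ 0.7 -0.8 -4.7] w 0.0322
tool delta [0.3104 0.0717 0.0016]
turn about tool z 0.001
```

```bash
python3 steer.py '0.015 0.0037 0 0;0.031 0.0074 0 0;0.031 0.0074 0 0;0.031 0.0074 0 0;0.031 0.0074 0 0'
python3 steer.py '0.031 0.0074 0 0;0.031 0.0074 0 0;0.031 0.0074 0 0;0.031 0.0074 0 0;0.031 0.0074 0 0'
python3 steer.py '0.015 0.0037 0 0;0 0 0 0;0 0 0 0;0 0 0 0'
python3 to.py 0.520 0.1435 0.155 0.32
python3 - <<'E'
from rig import manip
import cv2,numpy as np
a=manip.get_image("top");b=manip.get_image("side")
f=lambda d,x0,y0,x1,y1:cv2.resize(d["img"][y0:y1,x0:x1,::-1],(390,390),interpolation=cv2.INTER_CUBIC)
cv2.imwrite("pics/k5.png",np.hstack([f(a,180,180,258,258),f(b,215,190,293,268)]))
E
```

```text
clock: 12.75
position: [0.5334, -0.0282, 0.1914]
ee_rot: [-0.002, 0.585, 0.811, -0.001]
contact_force: [0.0, 0.3, -4.6]
width: 0.0328
gripper_force: 60.3
clock: 13.17
position: [0.5194, 0.1303, 0.1915]
ee_rot: [-0.002, 0.585, 0.811, -0.002]
contact_force: [0.6, -0.2, -4.8]
width: 0.0322
gripper_force: 60.3
clock: 13.5
position: [0.5194, 0.1434, 0.1923]
ee_rot: [-0.001, 0.585, 0.811, -0.001]
contact_force: [-0.0, 0.0, -3.6]
width: 0.0329
gripper_force: 60.3
t 13.5 pos [0.5194 0.1434 0.1923] yaw_y 0.3215 tilt [-0.003  -0.0012] q [ 0.14  0.27  1.68 -0.    1.2  -0.18] F [-0.   0.  -3.6] w 0.0329
tool delta [-0.0001  0.0007  0.0373]
turn about tool z 0.0015
```

View pics/k5.png

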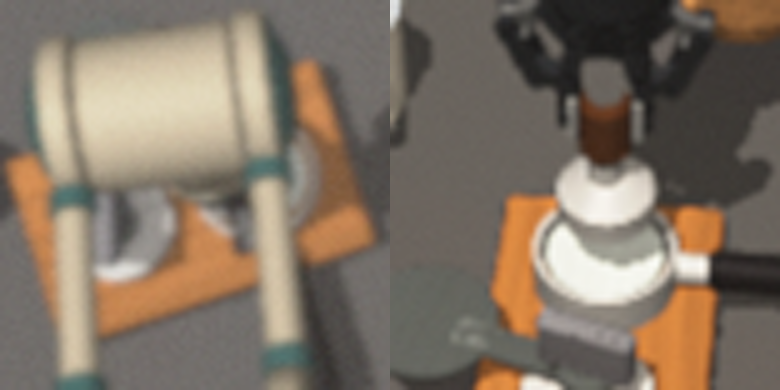

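The tamper hangs upright, its base (x≈606 in the side crop) over the basket's centre (≈606). Lowering onto the plate.

```bash
python3 steer.py '0 0 0.015 0;0 0 0.015 0;0 0 0.012 0;0 0 0.004 0;0 0 0 0'
python3 steer.py '0 0 0.003 0;0 0 0.003 0;0 0 0.003 0;0 0 0 0'
python3 to.py 0.520 0.1435 0.1216 0.32
python3 - <<'E'
from rig import manip
print(manip.get_state()["moment"])
E
```

```text
clock: 14.02
position: [0.5197, 0.1427, 0.1466]
ee_rot: [-0.001, 0.586, 0.811, -0.001]
contact_force: [-0.1, -0.9, -3.5]
width: 0.0323
gripper_force: 60.3
clock: 14.35
position: [0.5214, 0.1437, 0.1394]
ee_rot: [0.001, 0.585, 0.811, 0.001]
contact_force: [0.0, 0.3, 0.2]
width: 0.0325
gripper_force: 60.8
t 14.35 pos [0.5214 0.1437 0.1394] yaw_y 0.3209 tilt [0.0021 0.    ] q [ 0.14  0.31  1.75 -0.    1.07 -0.18] F [0.  0.3 0.2] w 0.0325
tool delta [ 0.0002 -0.0014  0.0178]
turn about tool z 0.0009
[-0.09873807  0.03271777 -0.04987821]
```

```bash
python3 steer.py '0 0 0.003 0;0 0 0.003 0;0 0 0.003 0;0 0 0.003 0;0 0 0.003 0'
python3 steer.py '0 0 0.002 0;0 0 0.001 0;0 0 0 0'
python3 to.py 0.520 0.1435 0.1216 0.32
python3 - <<'E'
from rig import manip
print(manip.get_state()["moment"])
E
```

```text
clock: 14.77
position: [0.5214, 0.1439, 0.1244]
ee_rot: [0.001, 0.585, 0.811, 0.001]
contact_force: [0.1, -0.5, 7.0]
width: 0.0324
gripper_force: 61.4
clock: 15.02
position: [0.5214, 0.1439, 0.1216]
ee_rot: [0.001, 0.585, 0.811, 0.001]
contact_force: [0.2, -0.7, 8.2]
width: 0.0325
gripper_force: 61.6
t 15.02 pos [0.5214 0.1439 0.1216] yaw_y 0.3211 tilt [0.0022 0.0001] q [ 0.14  0.33  1.78 -0.    1.03 -0.18] F [ 0.2 -0.7  8.2] w 0.0325
tool delta [ 0.0001 -0.0015 -0.    ]
turn about tool z 0.0011
[-0.20322903  0.10315872 -0.04921692]
```

```bash
python3 steer.py '0 0 0.0015 0;0 0 0.001 0;0 0 0 0'
python3 steer.py '0 0 0.001 0;0 0 0 0'
```

```text
clock: 15.27
position: [0.5215, 0.144, 0.1212]
ee_rot: [0.001, 0.585, 0.811, 0.001]
contact_force: [-2.0, -0.8, 18.6]
width: 0.0326
gripper_force: 62.8
clock: 15.43
position: [0.5215, 0.144, 0.1211]
ee_rot: [0.001, 0.585, 0.811, 0.001]
contact_force: [-4.6, -1.8, 24.6]
width: 0.0325
gripper_force: 63.4
```

```bash
python3 steer.py '0 0 0.0005 0;0 0 0 0;0 0 0 0;0 0 0 0;0 0 0 0'
python3 steer.py '0 0 0 0;0 0 0 0;0 0 0 0;0 0 0 0;0 0 0 0'
python3 steer.py '0 0 0 0;0 0 0 0;0 0 0 0;0 0 0 0;0 0 0 0'
python3 to.py 0.520 0.1435 0.1216 0.32
python3 - <<'E'
from rig import manip
import cv2
print(manip.get_state()["moment"])
b=manip.get_image("side")
cv2.imwrite("pics/k6.png",cv2.resize(b["img"][195:265,225:295,::-1],(560,560),interpolation=cv2.INTER_CUBIC))
E
```

```text
clock: 15.85
position: [0.5216, 0.144, 0.1211]
ee_rot: [0.002, 0.585, 0.811, 0.001]
contact_force: [-4.4, -1.2, 27.7]
width: 0.0326
gripper_force: 63.8
clock: 16.27
position: [0.5216, 0.1441, 0.121]
ee_rot: [0.002, 0.585, 0.811, 0.001]
contact_force: [-4.9, -0.9, 27.5]
width: 0.0328
gripper_force: 63.8
clock: 16.68
position: [0.5216, 0.1441, 0.1211]
ee_rot: [0.002, 0.585, 0.811, 0.001]
contact_force: [-5.0, -1.8, 27.2]
width: 0.0322
gripper_force: 63.8
t 16.68 pos [0.5216 0.1441 0.1211] yaw_y 0.3213 tilt [0.0042 0.0005] q [ 0.14  0.33  1.78 -0.    1.03 -0.18] F [-5.  -1.8 27.2] w 0.0322
tool delta [-0.     -0.0017 -0.0006]
turn about tool z 0.0013
[-0.29645405  1.23397963 -0.01360711]
```

View pics/k6.png

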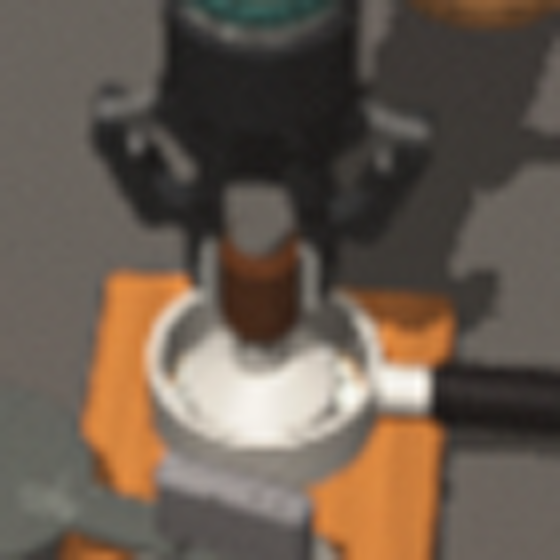

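The tamper is centred in the basket with the plate bottomed, held over 1.2 s. Now returning.

```bash
python3 steer.py '0 0 -0.004 0;0 0 -0.006 0;0 0 -0.008 0;0 0 -0.012 0;0 0 -0.015 0'
python3 steer.py '0 0 -0.015 0;0 0 -0.015 0;0 0 -0.006 0;0 0 0 0;0 0 0 0'
python3 to.py 0.548 -0.172 0.195 0.32
```

```text
clock: 17.15
position: [0.519, 0.1438, 0.1605]
ee_rot: [-0.002, 0.585, 0.811, -0.001]
contact_force: [0.1, 0.2, -4.5]
width: 0.0322
gripper_force: 60.3
clock: 17.57
position: [0.5198, 0.1438, 0.1967]
ee_rot: [-0.001, 0.585, 0.811, -0.001]
contact_force: [0.6, -1.0, -3.9]
width: 0.0323
gripper_force: 60.5
t 17.57 pos [0.5198 0.1438 0.1967] yaw_y 0.321 tilt [-0.002  -0.0002] q [ 0.14  0.26  1.67  0.    1.21 -0.18] F [ 0.6 -1.  -3.9] w 0.0323
tool delta [-0.3085 -0.0729  0.0017]
turn about tool z 0.001
```

```bash
python3 steer.py '-0.015 -0.0037 0 0;-0.031 -0.0073 0 0;-0.031 -0.0073 0 0;-0.031 -0.0073 0 0;-0.031 -0.0073 0 0'
python3 steer.py '-0.031 -0.0073 0 0;-0.031 -0.0073 0 0;-0.031 -0.0073 0 0;-0.031 -0.0073 0 0;-0.031 -0.0073 0 0'
python3 steer.py '-0.015 -0.0037 0 0;0 0 0 0;0 0 0 0;0 0 0 0'
python3 to.py 0.548 -0.172 0.110 0.32
```

```text
clock: 17.98
position: [0.5321, 0.0005, 0.196]
ee_rot: [-0.002, 0.585, 0.811, -0.001]
contact_force: [0.1, 0.3, -3.0]
width: 0.0327
gripper_force: 60.4
clock: 18.4
position: [0.5464, -0.1582, 0.1959]
ee_rot: [-0.002, 0.585, 0.811, -0.0]
contact_force: [0.8, 1.0, -2.9]
width: 0.0327
gripper_force: 60.4
clock: 18.73
position: [0.5479, -0.1712, 0.1967]
ee_rot: [-0.002, 0.585, 0.811, 0.0]
contact_force: [-0.1, -0.5, -3.8]
width: 0.0324
gripper_force: 60.4
t 18.73 pos [ 0.5479 -0.1712  0.1967] yaw_y 0.321 tilt [-0.0025  0.0023] q [-0.42  0.31  1.6   0.    1.24 -0.75] F [-0.1 -0.5 -3.8] w 0.0324
tool delta [-0.0011  0.      0.0867]
turn about tool z 0.001
```

```bash
python3 steer.py '-0.0018 0 0.02 0;0 0 0.025 0;0 0 0.025 0;0 0 0.016 0;0 0 0.006 0'
python3 steer.py '0 0 0 0;0 0 0 0;0 0 0 0'
python3 to.py 0.5482 -0.1731 0.0946 0.32
```

```text
clock: 19.15
position: [0.547, -0.1714, 0.1029]
ee_rot: [-0.003, 0.584, 0.812, -0.0]
contact_force: [-0.6, 0.0, -4.6]
width: 0.0324
gripper_force: 60.3
clock: 19.4
position: [0.5504, -0.1741, 0.1072]
ee_rot: [0.001, 0.585, 0.811, 0.0]
contact_force: [0.0, 0.3, -3.6]
width: 0.0323
gripper_force: 60.4
t 19.4 pos [ 0.5504 -0.1741  0.1072] yaw_y 0.3218 tilt [ 0.0027 -0.0011] q [-0.43  0.39  1.72  0.    1.03 -0.75] F [ 0.   0.3 -3.6] w 0.0323
tool delta [ 0.0017 -0.0018  0.0126]
turn about tool z 0.0018
```

```bash
python3 steer.py '0.0015 -0.0015 0.003 0;0 0 0.003 0;0 0 0.003 0;0 0 0.001 0;0 0 0 0'
python3 steer.py '0 0 0.001 0;0 0 0.001 0;0 0 0 0;0 0 0 0'
python3 to.py 0.5482 -0.1731 0.0946 0.32
```

```text
clock: 19.82
position: [0.5471, -0.1732, 0.0955]
ee_rot: [-0.0, 0.585, 0.811, -0.0]
contact_force: [-1.1, 0.7, -4.1]
width: 0.0328
gripper_force: 60.4
clock: 20.15
position: [0.5475, -0.1734, 0.0946]
ee_rot: [0.0, 0.585, 0.811, -0.0]
contact_force: [-1.1, -0.2, 3.8]
width: 0.0326
gripper_force: 61.1
t 20.15 pos [ 0.5475 -0.1734  0.0946] yaw_y 0.321 tilt [ 0.0007 -0.0005] q [-0.43  0.41  1.74 -0.    1.   -0.75] F [-1.1 -0.2  3.8] w 0.0326
tool delta [ 0.0001  0.0008 -0.    ]
turn about tool z 0.001
```

```bash
python3 steer.py '0 0 0 0;0 0 0 0;0 0 0 0;0 0 0 0;0 0 0 0' 0.075
python3 steer.py '0 0 -0.01 0;0 0 -0.02 0;0 0 -0.03 0;0 0 -0.03 0;0 0 -0.03 0'
python3 steer.py '0 0 -0.03 0;-0.04 0 0 0;-0.04 0 0 0;-0.04 0 0 0;-0.04 0 0 0'
python3 steer.py '0 0 0 0;0 0 0 0;0 0 0 0;0 0 0 0;0 0 0 0'
python3 - <<'E'
from rig import manip
import cv2,numpy as np
a=manip.get_image("top");b=manip.get_image("side")
cv2.imwrite("pics/k7.png",np.hstack([cv2.resize(a["img"][120:270,125:425,::-1],(390,195),interpolation=cv2.INTER_CUBIC).repeat(2,0)[:390],cv2.resize(b["img"][110:310,180:340,::-1],(312,390),interpolation=cv2.INTER_CUBIC)]))
E
```

```text
clock: 20.57
position: [0.5475, -0.1733, 0.0938]
ee_rot: [0.0, 0.585, 0.811, -0.0]
contact_force: [0.2, 0.4, -0.2]
width: 0.0754
gripper_force: 0.0
clock: 20.98
position: [0.5472, -0.1731, 0.2157]
ee_rot: [0.0, 0.585, 0.811, -0.0]
contact_force: [0.8, -0.2, -0.0]
width: 0.0749
gripper_force: 0.0
clock: 21.4
position: [0.5983, -0.3264, 0.2454]
ee_rot: [0.001, 0.585, 0.811, 0.0]
contact_force: [0.0, 0.1, 0.6]
width: 0.0753
gripper_force: 0.0
clock: 21.82
position: [0.5976, -0.3236, 0.2444]
ee_rot: [0.0, 0.585, 0.811, 0.0]
contact_force: [0.9, 0.0, -0.1]
width: 0.0751
gripper_force: 0.0
```

View pics/k7.png

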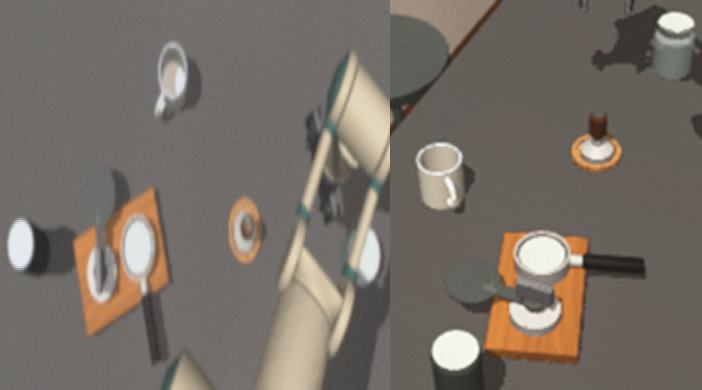

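The tamper is upright in its rest (side crop (597,135)), the cover is open (470,280) and the plate has sprung up. Mug, tumbler and jar are where they were, and the robot touches nothing.

```bash
python3 -c "
from rig import manip
print(manip.sign_off())"
```

```text
the job is handed in; nothing more can be done
None
```

The practice tamp is done and handed in at about 22 s: the cover is open with its knob pushed home, the plate was bottomed out and held for over a second, the tamper is upright in its rest, and the mug, tumbler and jar were not touched.

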